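# Set the battery tester to its third load notch and test

### The arm

A 7-joint arm with a two-finger parallel gripper is mounted at the origin on the work surface. World frame = base frame: x ahead of the robot, y to its left, z up, the work surface at z = 0. Lengths are in m, angles in rad, forces in N, time in s.
With the tool pointing down it reaches from about 0.4 to 0.85 m from the base axis. Payload 10.4 kg.
Tool frame: the origin (TCP) lies at the very end of the fingers, on their centre line; the grasp point (between the pads) lies 19 mm behind it; y points along the fingers, z is the direction in which the jaws open and shut, and the axes are right-handed (so a half turn about y gives the same grasp; the last joint's range is limited). The gripper opens to 85 mm and grips with 20 to 120 N. Pads are 22 mm wide; open, the fingers measure 114 mm over their backs; the gripper's body (76 mm by 85 mm) begins 54 mm behind the grasp point. The pads swing forward as they close: fully open they stand 13 mm farther back than shut.
Start: joints at [1.089, 0.332, -0.065, 1.46, 0.022, 1.35, -0.088], TCP at [0.277, -0.56, 0.231] pointing down, gripper open.
Joint ranges: [-2.6, 2.6], [-0.5, 2.12], [-1.47, 1.34], [0.16, 2.42], [-1.27, 4.41], [0.06, 2.06], [-2.6, 2.6]. Speed limits (rad/s): [2.22, 2.22, 2.79, 2.79, 3.14, 3.14, 3.14].

### API

Orientations are given as a unit quaternion [x, y, z, w].
In Python, from workcell import manip gives the robot as it stands.
- The arm moves only by the tool arm_command, never from a script. Its argument "commands" is a list that holds one entry, the list of rows, each a list of 6 numbers: the shift along the world's x, y, z in cm, then the turn, a rotation vector about the world's x, y, z in degrees. A call has 1 to 20 rows; each row is the pose to reach, as a shift and turn from the pose commanded when the call began; what a row does not reach only later rows make up. A row lasts 1/10 s, in which the tool goes at most 50 mm and 8.59 degrees, less where a joint would pass 70% of its speed; a pose out of reach is approached as far as the arm can. A call with a gripper value outside its range is refused whole. "claw" is the finger opening in cm, from 0 to 8.54, set as the call begins (left out, the last holds). The fingers move at their own pace and stop on an object; "newtons" is the grip in N (left out, the last holds). Time passes only in rows, so rows that repeat a pose let the fingers close. It gives the time, the measured TCP pose, the force and the opening at its end, in the units of the state.
- manip.get_obs(): the state, without advancing time (a new reading comes with each control period).
- manip.camera(name): name is "side" or "top"; returns a dict with "pixels" (480x640x3 uint8, blue, green, red), "depth" (480x640 float32, m along the optical axis (not along the pixel's ray), 0 where there is no reading), "K" (3x3 intrinsics, pixels), "rvec" (rotation vector, rad) and "tvec" (3), from world to camera coordinates, as OpenCV has them. Camera axes: x right, y down, z forward; pixel columns grow to the right and rows downward; lengths in m; the calibration is good to about 2 mm. A picture is of the moment at which its call begins.
- manip.hand_in(): hands the job in, once; it reports no verdict.
Trained networks look in the newest picture that a camera, given by its name, has taken for a name from the list of things; names that differ only in an ending like _2 or _b are one class to them, and where a whole thing is asked for, a point or a joint stands for the part that bears it (a point fixed in the world has none). Each returns a list of dicts, best first, with "p" (0 to 1); they miss things now and then, are a little off and sometimes report something else, mostly with a low value. They report only what shows in the picture. A call takes as long as a camera call.
- manip.masks_of(camera, thing): "mask" (480x640 bool, what is visible of it) and "bbox" ([left, top, right, bottom] in pixels, round what is visible of it).
The state is a dict: "clock": time; "joint_pos": joint angles; "joint_velocities": joint speeds; "tau": joint torques, N m; "position": TCP position; "ee_rot": TCP orientation; "ft_force": force on the tool from outside, world axes, zero at the start; "torque": the same for the moment, N m; "grip_width": opening from 0.0 (shut) to 1.0 (fully open).
Only numpy, scipy, OpenCV 4.12 (cv2) and the standard library are available. Lean on these libraries where they do the work, as an engineer would, in place of code of your own. Each camera call takes 0.05 s, during which the arm holds its last target.

### The job

On the battery tester on the shop counter, push the load lever with a fingertip along its track, gently and without gripping it, until it has clicked over three ribs and rests in the third notch; do not run it past that notch. Only then press the round test button all the way down and let it come back up. Leave the battery lying in its cradle and everything else on the counter where it is.

Things in the scene. Friction and masses are not known exactly. Their poses are not given: they have to be found in the camera images.
- tester: Battery tester: grey box fixed to the counter, 180 mm (x) by 280 mm (y), flat deck 55 mm above the counter. Origin: centre of underside. x points away from the robot, y to its left along the lever's track (turned up to 25 degrees either way). On the deck: battery cradle at x 38 to 78, y -40 to 40 mm; button at x 55, y -95 mm; C cell upright near x 50, y 105 mm.
- lever (a joint): Travel of the load lever, m: 0 at its parked end (tester's -y), growing towards the tester's +y, end stop 0.130. Starts anywhere from 0 to 0.022, on a smooth run before the ribs. Its sprung roller passes rib crests at 0.036, 0.056, 0.076, 0.096, 0.116; the notches between are centred at 0.046 (first), 0.066 (second), 0.086 (third), 0.106, 0.126.
- tab (a point): Centre of the lever's upright black thumb tab: 34 mm along the tester's x, 10 mm along its y (sliding direction), from 8 to 40 mm above the deck. Axes as the tester's. It stands at tester x -30, y -65 mm plus the travel. On its +x side an arm with the roller, up to 28 mm above the deck. At least 65 mm of bare deck lies behind the tab (tester's -y).
- rib1 (a point): Crest of the first of six steel ribs on the deck beside the lever's slot, at tester x 0, y -29 mm: round, 18 mm long in x, 3 mm high, the others every 20 mm towards +y. Sliding the lever takes 1 N on the flat, 6 to 9 N climbing a rib, fading to 0 at its crest; 2 mm past the crest it springs on by itself to 7 mm past it, into the notch, and stays.
- test_button (a joint): How far the test button is pressed, in m: 0 up, 0.006 fully down, which takes about 5 N; it springs back.
- test_button_top (a point): Centre of the top face of the round white test button (28 mm across) in its black housing; it is pressed straight down.
- cell_mid (a point): Centre of the D battery (33 mm across, 61 mm long) lying along the tester's y in its cradle on the deck. To be left alone.
- cell_c: C cell, 26 mm across, 50 mm tall, loose, upright on the tester's deck; origin at the centre of its underside. To be left alone.
- cell_d: D cell, 33 mm across, 61 mm tall, loose, upright on the counter on the robot's side of the tester; origin at the centre of its underside. To be left alone.
- foot: Steel adjusting foot, loose: disc 44 mm across with an upright stud, 55 mm high, on the robot's side of the tester; origin at the centre of its underside. To be left alone.
- padlock: Brass padlock standing upright, loose, 22 x 45 x 69 mm, beside the tester; origin at the centre of its underside. To be left alone.
- tape: Tape measure, loose, 65 x 36 x 62 mm, beside the tester; origin at the centre of its underside. To be left alone.
- spray: Paint can with a cap, loose, 54 mm across, 110 mm tall, beyond the tester; origin at the centre of its underside. To be left alone.

How it is judged:
On the way, in this order (a step that is already met when the one before it is completed fails the run):
1. the lever rests in the third notch (value of joint lever between 0.08 and 0.092 m and velocity of joint lever between -0.01 and 0.01 m/s), for 0.2 s.
2. the test button is pressed down (value of joint lever between 0.08 and 0.092 m and value of joint test_button above 0.0045 m), for 0.05 s.
At the end, for the whole second after the job is handed in: The lever is at rest in the third notch (travel 0.080 to 0.092), the test button has been pressed at least 4.5 mm while it was there and is up again (within 1.5 mm), the battery lies in its cradle (moved less than 12 mm) and every other loose thing is within 25 mm of where it began (value of joint lever between 0.08 and 0.092 m and velocity of joint lever between -0.005 and 0.005 m/s and value of joint test_button below 0.0015 m and distance of cell_mid from where it was at the start of the episode below 0.012 m and distance of each of cell_c, cell_d, foot, padlock, tape, spray from where it was at the start of the episode below 0.025 m); the robot touches nothing.
It fails at once if the lever was run past the third notch, over the fourth rib (value of joint lever above 0.097 m).
It fails at once if the test button was pressed while the lever was not in the third notch (value of joint test_button above 0.003 m and not (value of joint lever between 0.08 and 0.092 m)).
It fails at once if the lever was gripped or rammed (more than 30 N) (contact force between the fingers and lever above 30 N).
It fails at once if the battery was taken or knocked out of its cradle (distance of cell_mid from where it was at the start of the episode above 0.015 m).
It fails at once if another loose thing was shoved, lifted or knocked over (distance of any of cell_c, cell_d, foot, padlock, tape, spray from where it was at the start of the episode above 0.03 m or angle between any of cell_c, cell_d, foot, padlock, tape, spray's own z axis and vertical above 0.5 rad).
It also fails if it takes over 67 s, if anything falls off the work surface, if the arm or the gripper's body presses on something with over 40 N, if the wrist force passes 120 N, or if a joint passes its speed limit or range.

## Working session

There is one attempt and no reset: what is moved stays moved. The work goes in short steps, Python scripts to look and compute and a tool call to move; the robot and the scene stay as the last step left them, time stands still between calls to the robot, and variables do not carry over. Pictures are saved under pics/ and viewed, and the job is handed in when it is done.

Besides the shell and the picture viewer there is one more tool, called as a command line: name --argument value ..., lists and objects as JSON in quotes. arm_command: Moves the arm, as the interface text tells. Its arguments: {"type":"object","properties":{"commands":{"type":"array"},"claw":{"type":"number"},"newtons":{"type":"number"}},"required":["commands"]}

```bash
mkdir -p pics; ls
python3 - <<'E'
from workcell import manip
import cv2,numpy as np
o=manip.get_obs()
for k in o: print(k,np.round(o[k],4))
for n in ("top","side"):
    c=manip.camera(n); cv2.imwrite(f"pics/{n}0.png",c["pixels"])
    np.savez(f"{n}0.npz",**c)
    print(n,c["K"].tolist(),c["rvec"],c["tvec"])
    for t in ("tester","lever","tab","test_button","cell_mid","cell_c","cell_d","foot","padlock","tape","spray"):
        r=manip.masks_of(n,t); print(t,[(round(x["p"],2),x["bbox"]) for x in r[:2]])
E
```

```text
pics
clock 0.0
joint_pos [ 1.0894  0.3329 -0.0647  1.4609  0.0216  1.3499 -0.0885]
joint_velocities [ 0.0003  0.0011 -0.0014 -0.0014  0.0007 -0.0002 -0.0006]
tau [-5.00000e-04 -6.25448e+01  4.89000e-02 -3.91604e+01  1.60000e-02
  1.00000e-02 -0.00000e+00]
position [ 0.2766 -0.56    0.2305]
ee_rot [-0.1609  0.6891 -0.6881  0.1607]
ft_force [-0.0314  0.9515  0.4671]
torque [0.0294 0.0141 0.0406]
grip_width 1.0025
top [[550.233307583201, 0.0, 319.2210122158112], [0.0, 550.233307583201, 238.71249558595568], [0.0, 0.0, 1.0]] [ 2.13301479 -2.17623514  0.17050871] [0.04371225 0.59586723 0.95073051]
tester [(0.85, [276.1, 207.8, 450.8, 350.8]), (0.54, [461.9, 218.4, 501.4, 260.6])]
lever [(0.54, [391.6, 262.8, 404.8, 289.7])]
tab [(0.73, [390.0, 261.4, 407.6, 291.9])]
test_button [(0.66, [399.0, 225.1, 417.3, 236.1])]
cell_mid [(0.75, [334.9, 232.7, 372.2, 253.2])]
cell_c [(0.56, [417.8, 326.3, 443.9, 349.6]), (0.55, [289.5, 259.4, 306.4, 276.1])]
cell_d [(0.56, [417.8, 326.3, 443.9, 349.6]), (0.55, [289.5, 259.4, 306.4, 276.1])]
foot [(0.72, [333.0, 341.6, 360.3, 365.6])]
padlock [(0.61, [227.2, 292.0, 251.1, 322.8])]
tape [(0.65, [458.7, 218.3, 503.4, 261.9])]
spray [(0.76, [379.9, 171.8, 419.8, 217.6])]
side [[471.0215313654597, 0.0, 309.0679332596578], [0.0, 471.0215313654597, 244.00033727690732], [0.0, 0.0, 1.0]] [ 0.85272181 -2.34228908  1.25867566] [0.49354779 0.23134331 0.49958683]
tester [(0.83, [298.5, 193.9, 453.3, 329.3])]
lever [(0.95, [391.0, 202.1, 421.4, 225.7])]
tab [(0.72, [386.8, 204.4, 423.5, 227.8])]
test_button []
cell_mid [(0.71, [338.9, 205.2, 365.3, 228.8])]
cell_c [(0.95, [463.3, 223.9, 490.5, 261.7]), (0.77, [326.8, 234.4, 341.9, 266.4])]
cell_d [(0.95, [463.3, 223.9, 490.5, 261.7]), (0.77, [326.8, 234.4, 341.9, 266.4])]
foot [(0.62, [432.0, 273.7, 465.1, 312.5])]
padlock [(0.6, [312.7, 305.9, 331.9, 358.1])]
tape [(0.79, [395.5, 174.9, 432.6, 205.3])]
spray [(0.95, [322.7, 164.0, 355.6, 225.3])]
```

View pics/top0.png

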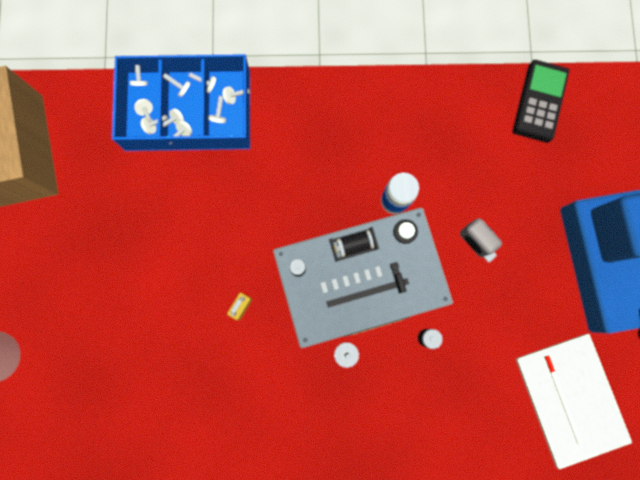

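View pics/side0.png

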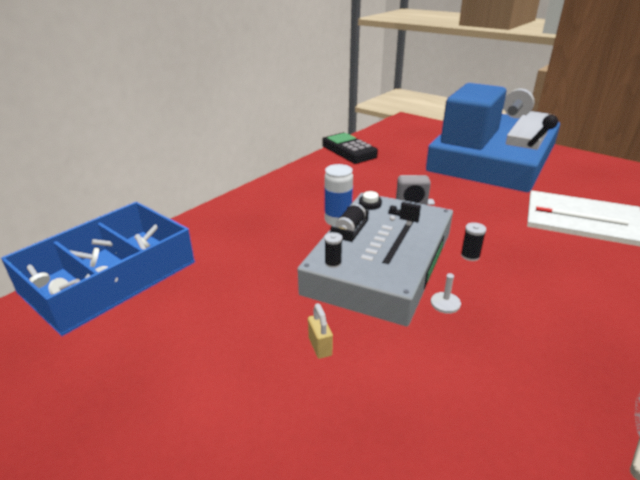

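The top view shows the tester with deck corners near (275,249), (422,209), (452,302) and (302,347). The tab is near (399,277), the button near (405,231), the D battery near (354,243), and the upright C cell near (297,267). Next I fit the poses.

```bash
cat > h.py <<'E'
import numpy as np,cv2
from workcell import manip
def cloud(c):
    R=cv2.Rodrigues(np.array(c["rvec"]))[0];t=np.array(c["tvec"]).ravel();K=c["K"]
    v,u=np.mgrid[:480,:640];d=c["depth"]
    P=np.stack([(u-K[0,2])/K[0,0]*d,(v-K[1,2])/K[1,1]*d,d],-1)
    return (P-t)@R, d>0
def ray(c,u,v,z):
    R=cv2.Rodrigues(np.array(c["rvec"]))[0];t=np.array(c["tvec"]).ravel();K=c["K"]
    r=R.T@np.array([(u-K[0,2])/K[0,0],(v-K[1,2])/K[1,1],1]);C=-R.T@t
    return C+r*(z-C[2])/r[2]
E
python3 - <<'E'
from h import *
for n in ("top","side"):
    c=manip.camera(n); W,ok=cloud(c)
    m=manip.masks_of(n,"tester")[0]["mask"]
    m=cv2.morphologyEx(m.astype(np.uint8),cv2.MORPH_CLOSE,np.ones((15,15)))>0
    s=m&ok&(abs(W[...,2]-.055)<.006)
    P=W[s]; print(n,len(P),np.median(P[:,2]))
    r=cv2.minAreaRect((P[:,:2]*1000).astype(np.float32)); print(r)
    for t in ("tab","test_button","cell_mid","cell_c","cell_d","foot","padlock","tape","spray"):
        for x in manip.masks_of(n,t)[:2]:
            Q=W[x["mask"]&ok]
            if len(Q):
                zt=np.percentile(Q[:,2],95); T=Q[Q[:,2]>zt-.008]
                print(t,round(x["p"],2),"med",np.round(np.median(Q,0),3),"top",np.round(zt,3),np.round((T.min(0)+T.max(0))/2,3),np.round(np.ptp(T,axis=0),3))
    if n=="top":
        np.savez("top1.npz",**c)
        print([np.round(ray(c,u,v,.055),4).tolist() for u,v in((275,249),(422,209),(452,302),(302,347))])
E
```

```text
top 13856 0.05651214016859843
((526.8194580078125, -43.545013427734375), (181.58938598632812, 280.43121337890625), 14.825149536132812)
tab 0.67 med [ 0.519 -0.101  0.086] top 0.098 [ 0.513 -0.104  0.095] [0.034 0.016 0.009]
tab 0.57 med [ 0.417 -0.156  0.059] top 0.063 [ 0.416 -0.16   0.06 ] [0.033 0.032 0.01 ]
test_button 0.48 med [ 0.604 -0.121  0.078] top 0.081 [ 0.604 -0.121  0.078] [0.026 0.027 0.009]
cell_mid 0.82 med [ 0.582 -0.029  0.087] top 0.091 [ 0.583 -0.03   0.089] [0.039 0.06  0.011]
cell_mid 0.3 med [ 0.52  -0.045  0.057] top 0.069 [ 0.529 -0.052  0.083] [0.219 0.271 0.044]
cell_c 0.67 med [ 0.417 -0.156  0.059] top 0.063 [ 0.417 -0.16   0.06 ] [0.031 0.032 0.01 ]
cell_c 0.49 med [0.54  0.07  0.104] top 0.107 [0.541 0.07  0.104] [0.025 0.025 0.01 ]
cell_d 0.67 med [ 0.417 -0.156  0.059] top 0.063 [ 0.417 -0.16   0.06 ] [0.031 0.032 0.01 ]
cell_d 0.49 med [0.54  0.07  0.104] top 0.107 [0.541 0.07  0.104] [0.025 0.025 0.01 ]
foot 0.75 med [ 0.39  -0.013  0.01 ] top 0.053 [ 0.389 -0.014  0.052] [0.01  0.01  0.014]
padlock 0.91 med [0.479 0.174 0.042] top 0.071 [0.48  0.1
[... 846 characters left out ...]
.023  0.083] top 0.088 [ 0.581 -0.03   0.084] [0.037 0.062 0.009]
cell_mid 0.71 med [ 0.574 -0.022  0.082] top 0.088 [ 0.581 -0.03   0.084] [0.036 0.062 0.009]
cell_c 0.59 med [ 0.41  -0.149  0.037] top 0.059 [ 0.413 -0.16   0.056] [0.032 0.035 0.011]
cell_d 0.59 med [ 0.41  -0.149  0.037] top 0.059 [ 0.413 -0.16   0.056] [0.032 0.035 0.011]
foot 0.73 med [ 0.385 -0.01   0.008] top 0.051 [ 0.387 -0.013  0.05 ] [0.01  0.01  0.012]
padlock 0.69 med [0.468 0.185 0.037] top 0.067 [0.477 0.179 0.065] [0.028 0.018 0.011]
tape 0.67 med [ 0.583 -0.252  0.043] top 0.061 [ 0.591 -0.232  0.058] [0.066 0.113 0.01 ]
spray 0.84 med [ 0.661 -0.095  0.075] top 0.11 [ 0.672 -0.113  0.106] [0.051 0.05  0.009]
```

Run:
```python
from h import *
from scipy.spatial.transform import Rotation as Ro
o=manip.get_obs(); R=Ro.from_quat(o["ee_rot"]); print(R.as_matrix().round(3), o["position"])
c0=np.radians(14.75); ex=np.array([np.cos(c0),np.sin(c0),0]);ey=np.array([-np.sin(c0),np.cos(c0),0])
for sg in (1,-1):
    z=sg*ex; y=np.array([0,0,-1.]); M=np.stack([np.cross(y,z),y,z],1)
    print(sg,np.degrees((Ro.from_matrix(M)*R.inv()).as_rotvec()).round(2))
for n in ("top","side"):
    c=manip.camera(n);W,ok=cloud(c)
    O=np.array([.5258,-.0432,0])
    L=np.stack([(W-O)@ex,(W-O)@ey,W[...,2]],-1)*1000
    s=ok&(L[...,2]>86)&(L[...,2]<102)&(abs(L[...,0]+30)<25)&(abs(L[...,1]+50)<30)
    Q=L[s]; print(n,len(Q),Q.min(0),Q.max(0),np.median(Q,0))
    if n=="top":
        im=cv2.resize(c["pixels"][195:365,260:460],None,fx=4,fy=4); cv2.imwrite("pics/z.png",im[:600])
```

```text
[[-0.897  0.     0.443]
 [-0.443 -0.    -0.897]
 [ 0.    -1.     0.   ]] [ 0.27680734 -0.56036369  0.23131423]
1 [ 0.    0.   78.46]
-1 [   0.     -0.   -101.54]
top 133 [-45.01179122 -60.83039211  86.52161178] [-11.76416728 -49.9754079  100.7149409 ] [-28.44304127 -54.784687    95.78699575]
side 133 [-47.24045515 -61.73952322  86.04579507] [-13.57124667 -48.91685291  96.39004242] [-31.42932859 -52.24765725  92.31767225]
```

View pics/z.png

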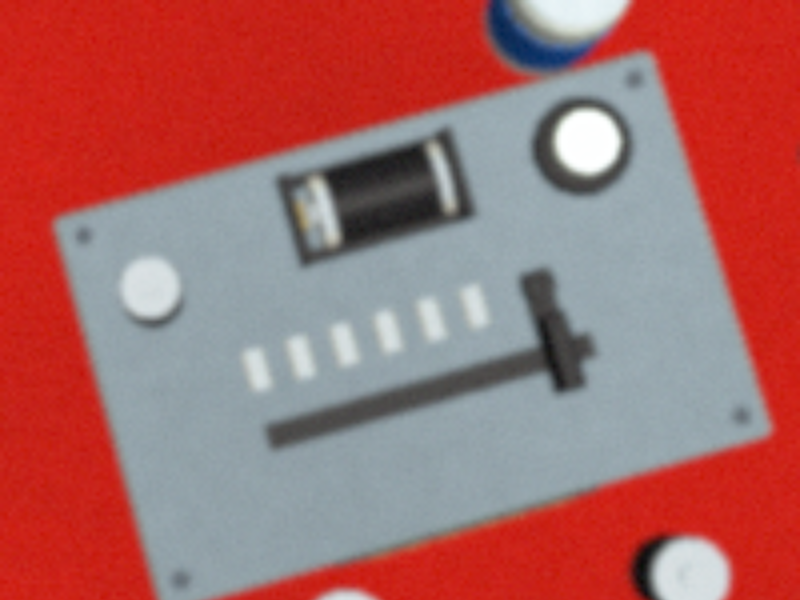

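The tab centre sits at tester y ≈ -55 mm, so the travel is about 0.010. I move above the spot behind the tab with the gripper closed and the jaw axis along tester x.

arm_command --commands '[[[2,3.5,0,0,0,6],[4,7,0,0,0,12],[6,10.5,0,0,0,18],[8,14,0,0,0,24],[10,17.5,0,0,0,30],[12,21,0,0,0,36],[14,24.5,0,0,0,42],[16,28,0,0,0,48],[18,31.5,0,0,0,54],[20,35,0,0,0,60],[22,38,0,0,0,66],[23.5,40.5,0,0,0,72],[24.4,41.8,0,0,0,78.46],[24.4,41.8,-2,0,0,78.46],[24.4,41.8,-4,0,0,78.46],[24.4,41.8,-6,0,0,78.46],[24.4,41.8,-8,0,0,78.46],[24.4,41.8,-8,0,0,78.46]]]' --claw 0 --newtons 20

```text
clock: 4.2
position: [0.5193, -0.1421, 0.149]
ee_rot: [0.56, -0.433, 0.43, -0.56]
ft_force: [-0.8, -0.1, 0.1]
grip_width: -0.0
```

```bash
cat > look.py <<'E'
from h import *
import sys
from scipy.spatial.transform import Rotation as Ro
c0=np.radians(14.75); ex=np.array([np.cos(c0),np.sin(c0),0]);ey=np.array([-np.sin(c0),np.cos(c0),0]);O=np.array([.5258,-.0432,0])
def loc(p): p=np.asarray(p)-O; return np.stack([p@ex,p@ey,p[...,2]],-1)*1000
tag=sys.argv[1]
ims=[]
for n in ("top","side"):
    c=manip.camera(n);W,ok=cloud(c);np.savez(f"{n}_{tag}.npz",**c)
    x=(260,195,200,170) if n=="top" else (290,140,180,200)
    im=c["pixels"][x[1]:x[1]+x[3],x[0]:x[0]+x[2]]
    ims.append(cv2.resize(im,(400,int(400*x[3]/x[2]))))
h=max(i.shape[0] for i in ims)
cv2.imwrite(f"pics/{tag}.png",np.hstack([cv2.copyMakeBorder(i,0,h-i.shape[0],0,0,cv2.BORDER_CONSTANT) for i in ims]))
o=manip.get_obs();print(o["clock"],"loc",loc(o["position"]).round(1),"pos",o["position"].round(4),"f",o["ft_force"].round(2),"grip",o["grip_width"])
print(Ro.from_quat(o["ee_rot"]).as_matrix().round(3).tolist())
E
python3 look.py a
```

```text
4.3 loc [-30.  -94.6 151.8] pos [ 0.5209 -0.1423  0.1518] f [-1.08 -0.36  0.28] grip -0.0019413490565541281
[[0.255, 0.0, 0.967], [-0.967, 0.0, 0.255], [-0.0, -1.0, 0.0]]
```

View pics/a.png

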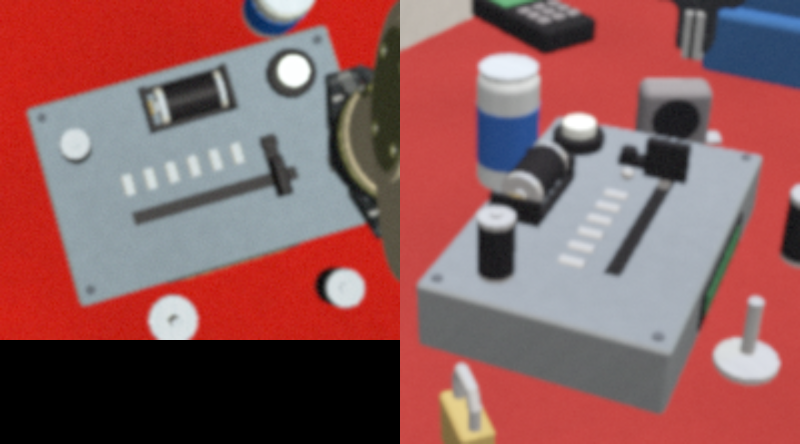

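arm_command --commands '[[[0,0,-2.5,0,0,0],[0,0,-5,0,0,0],[0,0,-7.5,0,0,0],[0,0,-7.5,0,0,0],[-0.13,0.48,-7.5,0,0,0],[-0.25,0.97,-7.5,0,0,0],[-0.38,1.45,-7.5,0,0,0],[-0.46,1.74,-7.5,0,0,0],[-0.46,1.74,-7.5,0,0,0]]]'

```text
clock: 5.2
position: [0.5164, -0.1244, 0.0769]
ee_rot: [-0.56, 0.431, -0.432, 0.56]
ft_force: [0.9, -0.9, 0.0]
grip_width: -0.0
```

```bash
python3 look.py b
```

```text
5.3 loc [-30.  -76.7  76.6] pos [ 0.5163 -0.125   0.0766] f [-0.16 -0.47  0.42] grip 0.0034199474476260187
[[0.255, 0.0, 0.967], [-0.967, -0.0, 0.255], [0.0, -1.0, 0.0]]
```

View pics/b.png

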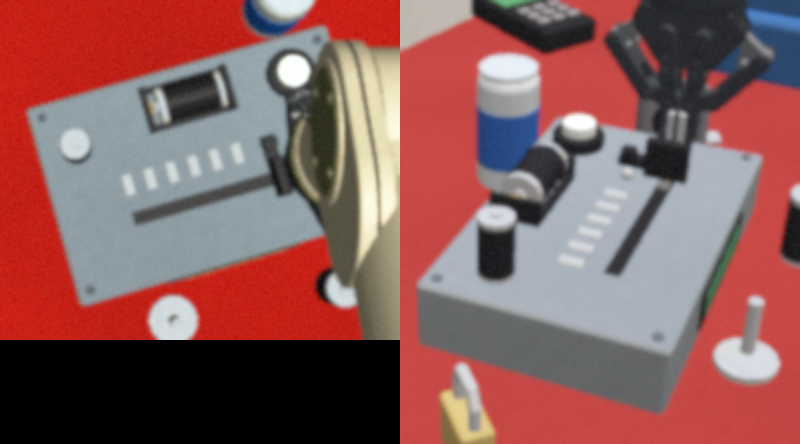

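The fingers stand directly behind the tab, seen in the side crop at (678,130). I push slowly along the flat.

arm_command --commands '[[[-0.05,0.19,0,0,0,0],[-0.1,0.39,0,0,0,0],[-0.15,0.58,0,0,0,0],[-0.2,0.77,0,0,0,0],[-0.25,0.97,0,0,0,0],[-0.31,1.16,0,0,0,0],[-0.36,1.35,0,0,0,0],[-0.41,1.55,0,0,0,0],[-0.46,1.74,0,0,0,0],[-0.51,1.93,0,0,0,0],[-0.51,1.93,0,0,0,0]]]'

```text
clock: 6.4
position: [0.511, -0.1052, 0.0763]
ee_rot: [-0.56, 0.432, -0.431, 0.56]
ft_force: [-0.1, 0.1, 0.2]
grip_width: 0.001
```

```bash
cat >> look.py <<'E'
def face(f):
    c=dict(np.load(f));W,ok=cloud(c);L=loc(W)
    s=ok&(L[...,2]>67)&(L[...,2]<90)&(L[...,0]>-44)&(L[...,0]<-18)&(L[...,1]>-65)&(L[...,1]<75)
    y=L[s][:,1]; return len(y),np.percentile(y,[10,25,50,75,90,97]).round(1)
print("ref",face("side0.npz"));print("now",face(f"side_{tag}.npz"))
for f in ("side0.npz",f"side_{tag}.npz"):
    c=dict(np.load(f));W,ok=cloud(c);L=loc(W)   # black tab top edge / sloping
    s=ok&(L[...,2]>90)&(L[...,2]<94)&(L[...,0]>-44)&(L[...,0]<-18)&(L[...,1]>-65)&(L[...,1]<75)
    print(s.sum(), np.percentile(L[s][:,1],[50,75,95,100]).round(1) if s.any() else None)
E
python3 look.py c
```

```text
6.5 loc [-30.  -56.4  76.4] pos [ 0.5111 -0.1054  0.0764] f [ 0.46 -0.45 -0.66] grip 0.0006306148800476427
[[0.255, 0.0, 0.967], [-0.967, 0.0, 0.255], [-0.0, -1.0, 0.0]]
ref (177, array([-52.9, -52.3, -51.5, -50.7, -50.1, -49.2]))
now (180, array([-37.3, -36.6, -35.8, -35. , -34.2, -33.4]))
40 [-51.7 -50.8 -49.6 -48.8]
47 [-36.5 -35.2 -34.3 -33.7]
```

View pics/c.png

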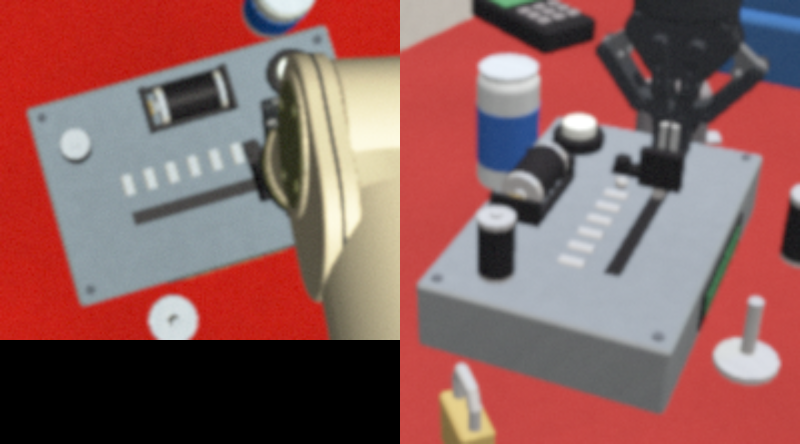

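Front face moved 15.7 mm. The TCP offset fits: travel ≈ TCP y + 81 mm, about 24.6 mm now. I push up to the first crest.

arm_command --commands '[[[-0.05,0.19,0,0,0,0],[-0.1,0.39,0,0,0,0],[-0.15,0.58,0,0,0,0],[-0.2,0.77,0,0,0,0],[-0.23,0.87,0,0,0,0],[-0.23,0.87,0,0,0,0],[-0.23,0.87,0,0,0,0]]]'

```text
clock: 7.2
position: [0.5094, -0.099, 0.0765]
ee_rot: [0.56, -0.431, 0.433, -0.559]
ft_force: [3.2, -7.9, -2.2]
grip_width: 0.002
```

```bash
python3 look.py d
```

```text
7.3 loc [-30.1 -49.6  76.5] pos [ 0.5093 -0.0989  0.0765] f [ 3.21 -7.84 -2.16] grip 0.0003282599386819703
[[0.253, 0.002, 0.967], [-0.967, -0.002, 0.253], [0.002, -1.0, 0.001]]
ref (177, array([-52.9, -52.3, -51.5, -50.7, -50.1, -49.2]))
now (190, array([-30.8, -30.2, -29.4, -28.6, -28. , -26.9]))
40 [-51.7 -50.8 -49.6 -48.8]
57 [-31.1 -29.2 -27.3 -26.3]
```

arm_command --commands '[[[-0.03,0.1,0,0,0,0],[-0.05,0.19,0,0,0,0],[-0.08,0.29,0,0,0,0],[-0.1,0.39,0,0,0,0],[-0.1,0.39,0,0,0,0],[-0.1,0.39,0,0,0,0]]]'

```text
clock: 7.9
position: [0.5077, -0.0924, 0.0763]
ee_rot: [-0.56, 0.432, -0.431, 0.56]
ft_force: [0.0, -0.3, -0.7]
grip_width: 0.001
```

```bash
python3 look.py e|grep -v '^\[\['
```

```text
8.0 loc [-30.1 -43.2  76.3] pos [ 0.5077 -0.0926  0.0763] f [-0.48  0.06 -0.04] grip 0.0002273153603927001
ref (177, array([-52.9, -52.3, -51.5, -50.7, -50.1, -49.2]))
now (198, array([-19.7, -19. , -18.2, -17.5, -16.9, -16.5]))
40 [-51.7 -50.8 -49.6 -48.8]
69 [-20.8 -18.6 -17.2 -16.4]
```

Clicked over rib 1: face at -18.2 gives travel ≈ 43 mm, matching 36+7. I repeat one 20 mm pitch.

arm_command --commands '[[[-0.05,0.19,0,0,0,0],[-0.1,0.39,0,0,0,0],[-0.15,0.58,0,0,0,0],[-0.2,0.77,0,0,0,0],[-0.25,0.97,0,0,0,0],[-0.29,1.1,0,0,0,0],[-0.33,1.25,0,0,0,0],[-0.37,1.4,0,0,0,0],[-0.41,1.55,0,0,0,0],[-0.43,1.64,0,0,0,0],[-0.46,1.74,0,0,0,0],[-0.48,1.83,0,0,0,0],[-0.51,1.93,0,0,0,0],[-0.51,1.93,0,0,0,0],[-0.51,1.93,0,0,0,0]]]'

```text
clock: 9.5
position: [0.5026, -0.0732, 0.0764]
ee_rot: [-0.56, 0.432, -0.431, 0.56]
ft_force: [-0.3, 0.1, 0.5]
grip_width: -0.003
```

```bash
python3 look.py f|grep -v '^\[\['
```

```text
9.6 loc [-30.1 -23.3  76.3] pos [ 0.5026 -0.0734  0.0763] f [-0.05  0.49  0.36] grip -0.0012043030873180793
ref (177, array([-52.9, -52.3, -51.5, -50.7, -50.1, -49.2]))
now (196, array([0.1, 0.9, 1.5, 2.3, 3. , 3.4]))
40 [-51.7 -50.8 -49.6 -48.8]
80 [-0.5  1.5  3.3  4.3]
```

Travel is ≈ 62.7 mm, in the second notch. Same again for the third.

arm_command --commands '[[[-0.05,0.19,0,0,0,0],[-0.1,0.39,0,0,0,0],[-0.15,0.58,0,0,0,0],[-0.2,0.77,0,0,0,0],[-0.25,0.97,0,0,0,0],[-0.29,1.1,0,0,0,0],[-0.33,1.25,0,0,0,0],[-0.37,1.4,0,0,0,0],[-0.41,1.55,0,0,0,0],[-0.43,1.64,0,0,0,0],[-0.46,1.74,0,0,0,0],[-0.48,1.83,0,0,0,0],[-0.51,1.93,0,0,0,0],[-0.51,1.93,0,0,0,0],[-0.51,1.93,0,0,0,0]]]'

```text
clock: 11.1
position: [0.4974, -0.0539, 0.0763]
ee_rot: [-0.56, 0.432, -0.431, 0.56]
ft_force: [-0.2, 0.9, -0.2]
grip_width: 0.001
```

```bash
python3 look.py g|grep -v '^\[\['
```

```text
11.2 loc [-30.1  -3.3  76.3] pos [ 0.4975 -0.0541  0.0763] f [0.68 0.28 0.01] grip 0.0008488096421720462
ref (177, array([-52.9, -52.3, -51.5, -50.7, -50.1, -49.2]))
now (210, array([20.4, 20.9, 21.8, 22.3, 23. , 23.7]))
40 [-51.7 -50.8 -49.6 -48.8]
69 [19.5 21.6 22.8 24.6]
```

View pics/g.png

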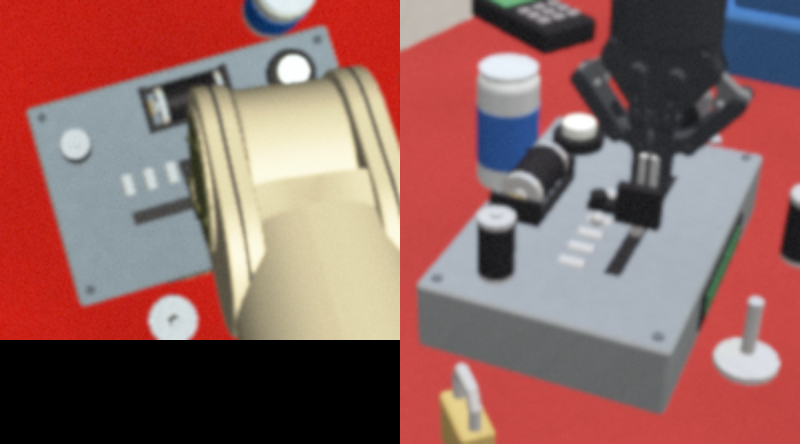

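The lever is at ≈ 83 mm in the third notch, with the roller past rib 3 and three ribs left ahead. I back off, lift, and go above the button, turning the jaws so the linkage stays clear of the paint can.

arm_command --commands '[[[0.2,-0.8,0,0,0,0],[0.42,-1.6,0,0,0,0],[0.64,-2.4,0,0,0,0],[0.64,-2.4,3,0,0,0],[0.64,-2.4,6,0,0,0],[0.64,-2.4,9,0,0,0],[1.6,-2.8,9,0,0,-8],[2.6,-3.2,9,0,0,-16],[3.6,-3.6,9,0,0,-24],[4.6,-4,9,0,0,-32],[5.6,-4.5,9,0,0,-40],[6.6,-5,9,0,0,-48],[7.6,-5.5,9,0,0,-56],[8.6,-6,9,0,0,-64],[9.6,-6.4,9,0,0,-72],[10.55,-6.64,9,0,0,-80],[10.55,-6.64,9,0,0,-88],[10.55,-6.64,9,0,0,-90],[10.55,-6.64,9,0,0,-90]]]'

```text
clock: 13.1
position: [0.6031, -0.1216, 0.1661]
ee_rot: [0.091, -0.701, 0.701, -0.09]
ft_force: [-0.1, 0.1, -0.1]
grip_width: -0.002
```

```bash
python3 look.py i; python3 -c "
from h import *
cv2.imwrite('pics/i2.png',np.load('side_i.npz')['pixels'][60:360,200:600].repeat(2,0).repeat(2,1))
print(manip.get_obs()['joint_pos'].round(2))"
```

```text
13.2 loc [ 54.8 -95.3 166.2] pos [ 0.6031 -0.1214  0.1662] f [ 0.18  0.05 -0.2 ] grip 0.00036247759491120883
[[-0.967, -0.0, 0.256], [-0.256, -0.0, -0.967], [0.0, -1.0, 0.0]]
ref (177, array([-52.9, -52.3, -51.5, -50.7, -50.1, -49.2]))
now (199, array([20.4, 21. , 21.8, 22.4, 23. , 23.6]))
40 [-51.7 -50.8 -49.6 -48.8]
42 [20.8 21.9 22.8 23.5]
[ 0.38  0.37 -0.33  1.56  0.12  1.23 -1.28]
```

View pics/i2.png

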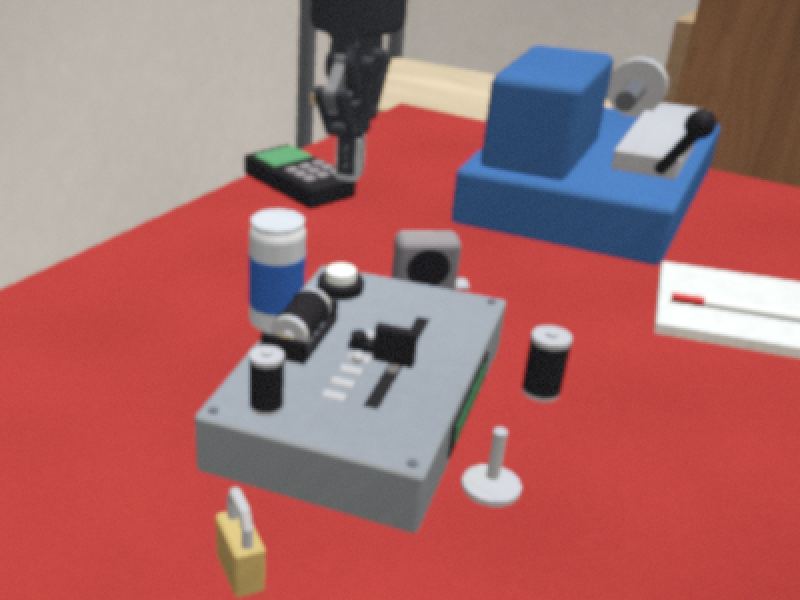

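arm_command --commands '[[[0,0,-3,0,0,0],[0,0,-6,0,0,0],[0,0,-8,0,0,0],[0,0,-8.4,0,0,0],[0,0,-8.6,0,0,0],[0,0,-8.8,0,0,0],[0,0,-9,0,0,0],[0,0,-9,0,0,0]]]'

```text
clock: 14.0
position: [0.6037, -0.121, 0.0771]
ee_rot: [0.09, -0.701, 0.701, -0.091]
ft_force: [-0.0, -0.5, 1.6]
grip_width: 0.001
```

```bash
python3 look.py j; python3 -c "
from h import *
cv2.imwrite('pics/j2.png',np.load('side_j.npz')['pixels'][120:270,280:480].repeat(4,0).repeat(4,1))"
```

```text
14.1 loc [ 55.5 -95.   77.1] pos [ 0.6037 -0.121   0.0771] f [ 1.5  -0.58  1.69] grip 0.0017471914280596853
[[-0.967, 0.002, 0.255], [-0.255, -0.0, -0.967], [-0.001, -1.0, 0.001]]
ref (177, array([-52.9, -52.3, -51.5, -50.7, -50.1, -49.2]))
now (200, array([20.6, 21.1, 21.7, 22.4, 23.2, 23.6]))
40 [-51.7 -50.8 -49.6 -48.8]
47 [21.  22.2 22.9 23.3]
```

View pics/j2.png

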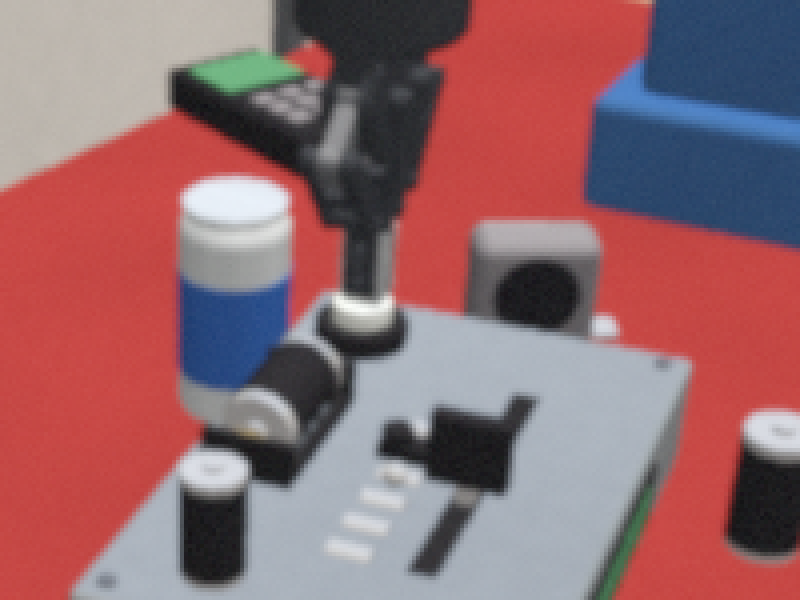

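The fingertip rests centred on the button (1.6 N). Now I press it fully.

arm_command --commands '[[[0,0,-0.2,0,0,0],[0,0,-0.4,0,0,0],[0,0,-0.6,0,0,0],[0,0,-0.75,0,0,0],[0,0,-0.85,0,0,0],[0,0,-0.85,0,0,0],[0,0,-0.85,0,0,0]]]'

```text
clock: 14.8
position: [0.6039, -0.121, 0.0708]
ee_rot: [0.09, -0.701, 0.702, -0.091]
ft_force: [-8.5, 0.4, 27.5]
grip_width: -0.0
```

```bash
python3 look.py k; python3 -c "
from h import *
cv2.imwrite('pics/k2.png',np.load('side_k.npz')['pixels'][120:270,280:480].repeat(4,0).repeat(4,1))"
```

```text
14.9 loc [ 55.7 -95.2  70.8] pos [ 0.6039 -0.121   0.0708] f [-8.58  0.67 27.26] grip 0.0012190938658898536
[[-0.967, 0.002, 0.254], [-0.254, -0.001, -0.967], [-0.002, -1.0, 0.002]]
ref (177, array([-52.9, -52.3, -51.5, -50.7, -50.1, -49.2]))
now (192, array([20.3, 21. , 21.7, 22.4, 22.9, 23.8]))
40 [-51.7 -50.8 -49.6 -48.8]
49 [21.2 22.  23.  24.7]
```

View pics/k2.png

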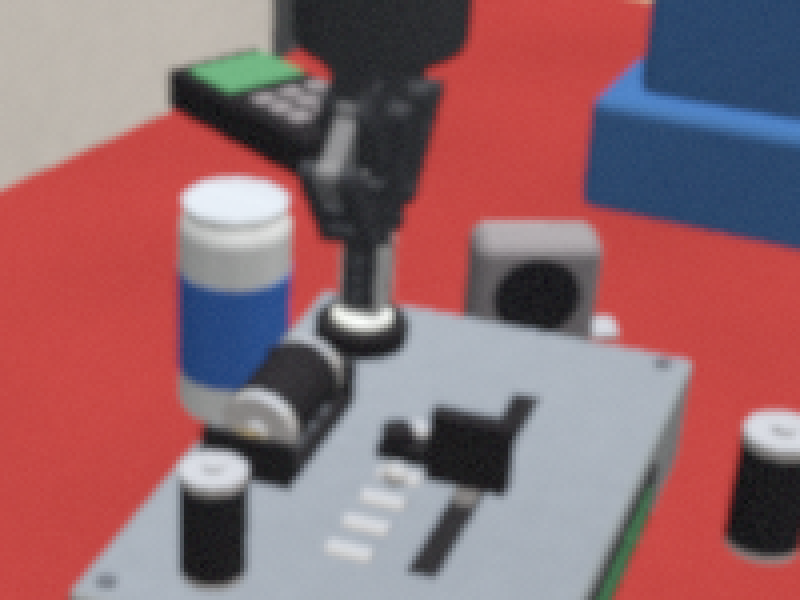

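The button is bottomed: 27 N against the stop after 6+ mm of travel. I lift away.

arm_command --commands '[[[0,0,0.4,0,0,0],[0,0,1,0,0,0],[0,0,3,0,0,0],[0,0,6,0,0,0],[0,0,9,0,0,0],[0,0,12,0,0,0],[0,-3,14,0,0,0],[0,-6,14,0,0,0],[0,-10,14,0,0,0],[0,-14,14,0,0,0],[0,-18,14,0,0,0],[0,-18,14,0,0,0],[0,-18,14,0,0,0]]]'

```text
clock: 16.2
position: [0.6023, -0.3015, 0.2067]
ee_rot: [-0.091, 0.702, -0.701, 0.089]
ft_force: [0.7, 1.6, -0.4]
grip_width: -0.002
```

```bash
python3 look.py l
python3 - <<'E'
from h import *
for n in ("top","side"):
    a=dict(np.load(f"{n}0.npz"));b=dict(np.load(f"{n}_l.npz"))
    W0,k0=cloud(a);W,k=cloud(b)
    d=k&k0&(abs(W[...,2]-W0[...,2])>.008)
    d=cv2.morphologyEx(d.astype(np.uint8),cv2.MORPH_OPEN,np.ones((3,3)))
    q=cv2.connectedComponentsWithStats(d); print(n,[x.tolist() for x in q[2][1:]])
    for t in ("test_button","cell_mid"):
        m=manip.masks_of(n,t)
        if m: Q=W[m[0]["mask"]&k]; print(t,np.median(Q,0).round(3))
cv2.imwrite("pics/l2.png",dict(np.load("top_l.npz"))["pixels"])
E
```

```text
16.3 loc [   9.8 -267.3  207.4] pos [ 0.6033 -0.2992  0.2074] f [ 0.14 -0.13  0.  ] grip -0.0002908014010107175
[[-0.967, -0.001, 0.256], [-0.256, 0.001, -0.967], [0.0, -1.0, -0.001]]
ref (177, array([-52.9, -52.3, -51.5, -50.7, -50.1, -49.2]))
now (202, array([20.4, 20.9, 21.8, 22.5, 23.3, 23.8]))
40 [-51.7 -50.8 -49.6 -48.8]
43 [21.3 22.  23.  23.8]
top [[522, 100, 118, 380, 13230], [390, 262, 16, 31, 241], [350, 274, 15, 31, 219]]
test_button [ 0.604 -0.121  0.078]
cell_mid [ 0.581 -0.028  0.087]
side [[416, 0, 46, 103, 2789], [388, 202, 33, 21, 459], [374, 222, 36, 22, 521]]
cell_mid [ 0.574 -0.021  0.083]
```

View pics/l2.png

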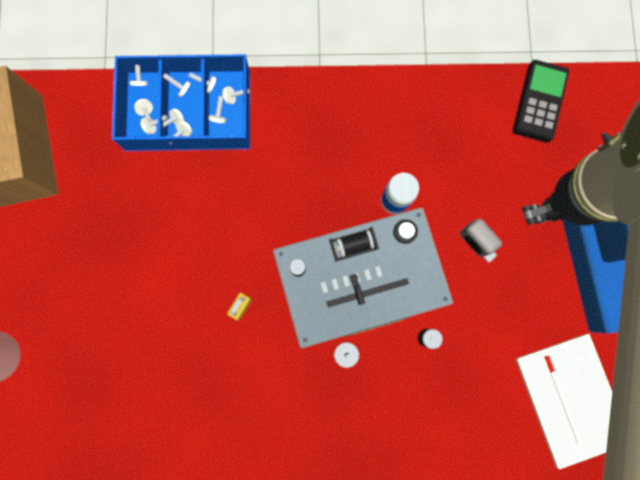

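View pics/l.png

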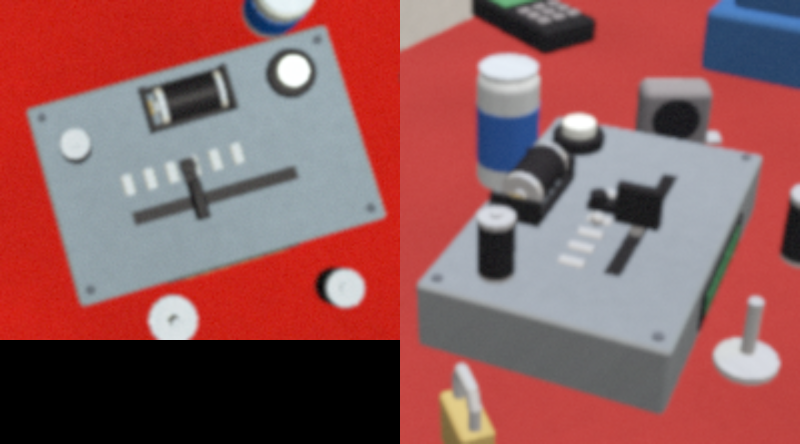

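Only the lever moved between the first and last pictures. It stands between ribs 3 and 4, the button is back up, the battery is in place, and the arm is clear with zero force. I hand in.

```bash
python3 -c "
from workcell import manip
print(manip.hand_in())"
```

```text
the job is handed in; nothing more can be done
None
```

I pushed the load lever with the closed fingertips over three ribs into the third notch, then pressed the test button down and released it. The job is handed in at about 16 s of the 67 s allowed. No verdict was reported, so the checks below are my own.

- **Lever:** I checked the side camera after each click. Travel read about 43, 63 and 83 mm, matching 7 mm past each crest. It still read about 83 mm after the button press. The highest push force I read was about 8.5 N, but force is only reported at the end of each move.
- **Button:** The fingertip went about 6.3 mm lower after first contact and met a hard stop at 27 N. That is more than the 5 N needed, but below the 40 N limit. Afterwards the button top read z = 0.078 m, the same as before the press.
- **Everything else:** Comparing the first and last depth pictures, only the lever and the arm itself had changed. The battery position agreed within about 2 mm. The arm ended clear of the scene with the force reading near zero.
- **Disagreement:** The two cameras' depth readings differed by 1 to 4 mm (battery and button heights, for example), so I calibrated the travel on the first click. No check failed.

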